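# Load the label roll and bolt it in

### The arm

A 6-joint arm with a two-finger parallel gripper is mounted at the origin on a cart in front of the work surface, level with it; the furniture and walls round the work are solid. World frame = base frame: x ahead of the robot, y to its left, z up, the work surface at z = 0. Lengths are in mm, angles in rad, forces in N, time in s.
With the tool pointing down it reaches from about 350 to 975 mm from the base axis. Payload 7.1 kg.
Tool frame: the origin (TCP) lies midway between the tips of the shut fingers; the grasp point (between the pads) lies 19 mm behind it; z points along the fingers, y is the line along which they close (so a half turn about z gives the same grasp; the last joint's range is limited). The gripper opens to 88 mm and grips with 3 to 60 N. Pads are 20 mm wide; open, the fingers measure 115 mm over their backs; the gripper's body (75 mm by 178 mm) begins 61 mm behind the grasp point.
Start: joints at [1.284, 0.423, 1.63, -0, 1.089, -0.019], TCP at [165.35, 602.714, 222.675] pointing down, gripper open.
Joint ranges: [-3, 3], [-0.9, 2.11], [0.09, 2.58], [-1.31, 4.45], [0.11, 2.69], [-2.54, 2.54]. Speed limits (rad/s): [2.39, 2.39, 3.01, 3.14, 3.14, 3.14].

### API

Orientations are given as a rotation vector (axis times angle).
In Python, from workcell import get_obs, get_image, camera_params, close_job gives the robot as it stands.
- The arm moves only by the shell command python3 -m creep 'ROWS' [OPENING]. ROWS is a JSON object of lists of equal length, an entry for each row: "delta_pos": the shift along the tool's x, y, z in m, a list of three; "twist": the turn, a rotation vector about the tool's x, y, z in degrees, a list of three. A call has 1 to 20 rows; each row shifts and turns the commanded pose from where the row before left it, along the tool's axes as they then stand; what a row does not reach is not made up. A row lasts 1/12 s, in which the tool goes at most 41.7 mm and 7.16 degrees, less where a joint would pass 70% of its speed; a pose out of reach is approached as far as the arm can. A call with a gripper value outside its range is refused whole. OPENING is the opening, from 0 (shut) to 1 (fully open), set as the call begins (- or left out, the last holds). The fingers move at their own pace and stop on an object; the grip force is fixed at half the most. Time passes only in rows, so rows that do not move let the fingers close. It gives the time, the measured TCP pose, the force, the opening and the grip force at its end, in the units of the state.
- get_obs(): the state, without advancing time (a new reading comes with each control period).
- get_image(name): name is "side" or "top"; returns (picture, depth): 480x640x3 uint8, red, green, blue; 480x640 float32, mm along the optical axis (not along the pixel's ray), 0 where there is no reading.
- camera_params(name): a dict with "camera_matrix" (3x3 intrinsics, pixels), "extrinsics" (4x4, takes a point from camera to world coordinates). Camera axes: x right, y down, z forward; pixel columns grow to the right and rows downward; lengths in mm; the calibration is good to about 2 mm. A picture is of the moment at which its call begins. camera_params takes no time and is no camera call.
- close_job(): hands the job in; it is judged then, once.
The state is a dict: "t": time; "qpos": joint angles; "qvel": joint speeds; "joint_torque": joint torques, N m; "ee_pos": TCP position; "orientation": TCP orientation; "ft_force": force on the tool from outside, world axes, zero at the start; "moment": the same for the moment, N m; "width": finger opening in mm; "grasp_force": force on a finger pad.
Only numpy, scipy, OpenCV 4.12 (cv2) and the standard library are available. Lean on these libraries where they do the work, as an engineer would, in place of code of your own. Each camera call takes 0.05 s, during which the arm holds its last target. There are 200 camera calls.

### The job

Load the label roll into the roll stand: draw the stand's barrel bolt right back out of the way, put the paper roll over the upright spindle so that it sits fully down, then slide the bolt over the roll and fully home into its keeper. Let go, and leave the other things on the worktop where they are.

Things in the scene. Friction and masses are not known exactly. Their poses are not given: they have to be found in the camera images.
- stand: Grey and steel roll stand, fixed to the worktop. Origin at worktop height on the axis of its upright spindle; z up. Base plate 90 mm (x) by y = -205 to +65 mm, 8 mm thick. Bolt channel on a pedestal at y = -192 to -42 mm, 28 to 30 mm wide, 72.5 mm high (end straps 75.5). Keeper block at y = 34 to 50 mm, 30 mm wide, 76.5 mm high. Along x beside the spindle only the base plate.
- bolt (a joint): Travel of the steel barrel bolt along the stand's +y, m: 0 = fully drawn back (nose 36 mm short of the spindle's axis), 0.084 = fully home (nose 14 mm inside the keeper). At the start the nose is over the spindle. Rod 10 mm thick, axis at height 64 mm; passes 3 mm over a roll that sits fully down, is blocked by one that does not. About 2 N friction; stays where left.
- bolt_knob (a point): Middle of the bolt's black round upright knob: 18 mm across, 80 to 107 mm above the worktop, this point at 94 mm. Moves with the bolt: at the stand's y = -162 mm when drawn back, -78 mm when home. Nothing beside it above 76 mm.
- seat (a point): Centre of the top of the seat washer at the spindle's foot, 10 mm above the worktop, where the roll's underside comes to rest; axes as the stand's. The spindle is 18 mm thick up to height 40 mm, then tapers to 10 mm at its tip, height 49 mm.
- keeper (a point): Centre of the mouth of the keeper's eye (13 mm wide), on the face towards the spindle, 64 mm above the worktop.
- roll: Plain white paper label roll on a card core, standing upright on the worktop: 48 mm across, 46 mm high, bore 26 mm right through, 0.09 kg. Origin at the centre of its underside, z along the bore. At the spindle hold it with the fingers on the stand's +x and -x sides.
- wax_pot: Bystander: round pot with a tan lid, 65 mm across, 29 mm high, origin under its centre. The pot and the roll may stand on either side of the stand.
- masking_tape: Bystander: ring of tape lying flat, 103 mm across, 25 mm high, origin under its centre.
- marker: Bystander: marker pen, 135 x 17 mm, lying on the worktop, origin under its centre.
Mind the look-alikes: they are no part of the job. Leave any green, red or turquoise look-alike of the roll alone.

How it is judged (in metres and radians):
On the way, in this order (a step that is already met when the one before it is completed fails the run):
1. the bolt is drawn back clear of the roll's place (within 15 mm of fully back) (value of joint bolt below 0.015 m), for 0.1 s.
2. the roll sits fully down on the spindle (underside within 3 mm of the seat, within 7 mm of its axis) (horizontal distance between roll and seat below 0.007 m and z of roll in the frame of seat below 0.003 m and angle between roll's own z axis and vertical below 0.15 rad), for 0.2 s.
3. the bolt is fully home in its keeper (within 4 mm of the end of its travel) (all of step 2 and value of joint bolt above 0.08 m), for 0.2 s.
At the end, for the whole second after the job is handed in: The roll is on the spindle, upright (within 0.15 rad), its underside within 3 mm of the seat and its centre within 7 mm of the spindle's axis; the bolt is within 4 mm of fully home; both are at rest (all of step 3 and linear speed of roll below 0.02 m/s and velocity of joint bolt between -0.01 and 0.01 m/s); the robot touches nothing.
It fails at once if the wax pot, the ring of tape or the marker is moved by more than 30 mm (distance of any of wax_pot, masking_tape, marker from where it was at the start of the episode above 0.03 m).
It also fails if it takes over 58 s, if anything falls off the work surface, if the arm or the gripper's body presses on something with over 40 N, if the wrist force passes 120 N, or if a joint passes its speed limit or range.

## Working session

There is one attempt and no reset: what is moved stays moved. The work goes in short steps, Python scripts to look and compute and a shell command to move; the robot and the scene stay as the last step left them, time stands still between calls to the robot, and variables do not carry over. Pictures are saved under pics/ and viewed, at most 12 in all, crops included, and the job is handed in when it is done.

```bash
mkdir -p pics
python3 - <<'E'
from workcell import *
import cv2,numpy as np
for n in("top","side"):
    im,d=get_image(n); cv2.imwrite(f"pics/{n}0.png",im[:,:,::-1]); np.save(f"pics/{n}0.npy",d)
    p=camera_params(n);print(n,np.round(p["camera_matrix"],1).tolist(),np.round(p["extrinsics"],3).tolist())
o=get_obs();print(o)
E
```

```text
top [[579.5, 0.0, 329.4], [0.0, 579.5, 245.0], [0.0, 0.0, 1.0]] [[0.175, -0.895, 0.41, -88.809], [-0.984, -0.158, 0.076, -267.268], [-0.003, -0.417, -0.909, 1575.406], [0.0, 0.0, 0.0, 1.0]]
side [[584.7, 0.0, 318.1], [0.0, 584.7, 239.9], [0.0, 0.0, 1.0]] [[-0.026, -0.857, 0.514, -107.737], [-1.0, 0.03, -0.001, -141.317], [-0.014, -0.514, -0.858, 1264.067], [0.0, 0.0, 0.0, 1.0]]
{'t': 0.1, 'qpos': array([ 1.28395100e+00,  4.23747663e-01,  1.63058480e+00, -1.72260565e-05,
        1.08860172e+00, -1.89993713e-02]), 'qvel': array([ 0.00131825, -0.00117144, -0.00210492, -0.00053265,  0.00134725,
        0.00054713]), 'joint_torque': array([ 2.05149713e-04, -5.45615995e+01, -2.74323750e+01,  6.44283299e-02,
        1.88672292e-02, -5.14971430e-05]), 'ee_pos': array([165.25045693, 602.25173178, 222.00119944]), 'orientation': array([-4.19437093e-01, -3.11327534e+00,  2.08621308e-03]), 'ft_force': array([-0.2960107 , -0.49355309,  0.44743946]), 'moment': array([-0.01807462, -0.00660436,  0.08177923]), 'grasp_force': 0.0, 'width': 87.7273932104561}
```

View pics/top0.png

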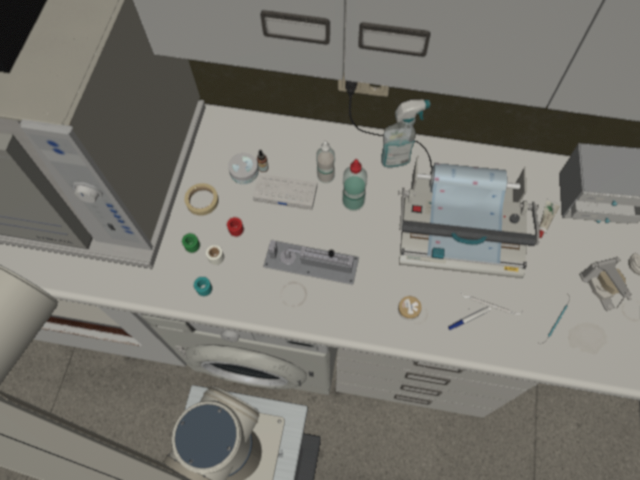

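View pics/side0.png

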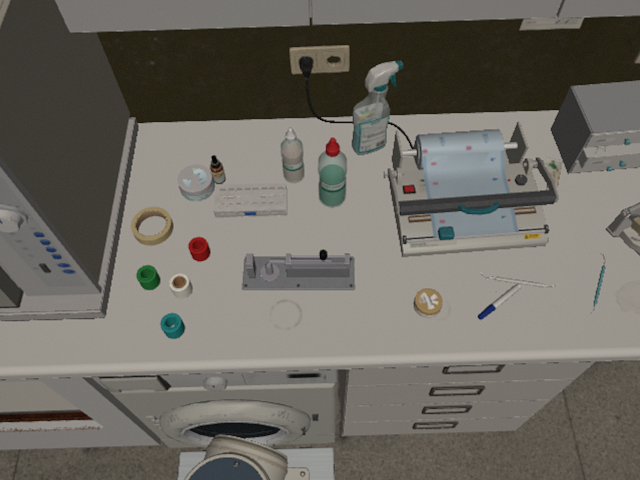

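The white roll is at about (180,285) in side and (214,254) in top. The stand is at about (298,270) in side, with its knob at (323,255) and the keeper on the left. I'll enlarge both regions.

Run:
```python
import cv2,numpy as np
a=cv2.imread("pics/side0.png")[225:325,160:360]; b=cv2.imread("pics/top0.png")[220:295,190:370]
A=cv2.resize(a,(800,400),interpolation=cv2.INTER_CUBIC);B=cv2.resize(b,(720,300),interpolation=cv2.INTER_CUBIC)
cv2.imwrite("pics/c1.png",A);cv2.imwrite("pics/c2.png",B)
```

```text
(no output)
```

View pics/c1.png

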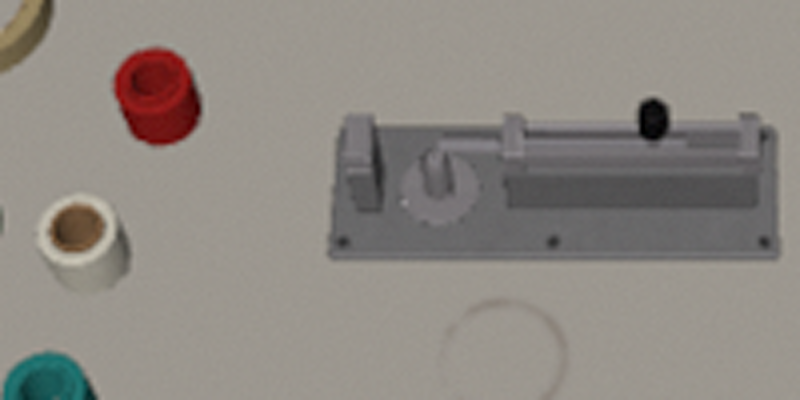

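View pics/c2.png

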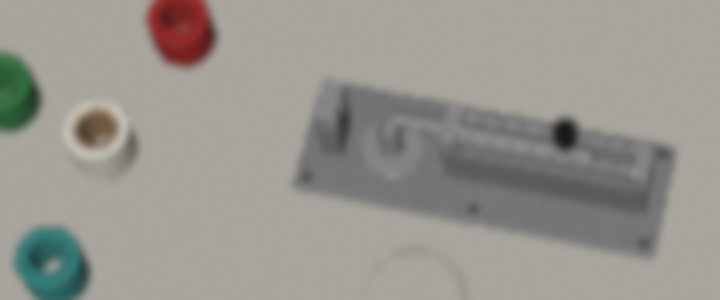

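Crop 1 (side, 4x): roll top centre (79,229), washer (441,188), knob (653,119), base corners (340,127), (775,127), (331,253), (778,254). Crop 2 (top, 4x): roll top centre (97,130), washer (393,147), knob (565,134), corners (327,80), (674,148), (294,184), (653,254).

```bash
cat > h.py <<'E'
import numpy as np,cv2
from workcell import *
from scipy.optimize import least_squares
P={}
for n in("top","side"):
    p=camera_params(n);E=np.linalg.inv(p["extrinsics"]);P[n]=(p["camera_matrix"],E)
def proj(n,X):
    K,E=P[n];c=E[:3,:3]@np.asarray(X,float)+E[:3,3];u=K@c;return u[:2]/u[2]
def tri(ps,pt):
    f=lambda X:np.r_[proj("side",X)-ps,proj("top",X)-pt]
    r=least_squares(f,[450,0,30]);return r.x,r.fun
def onz(n,p,z):
    return least_squares(lambda q:proj(n,[q[0],q[1],z])-p,[450,0]).x
E
python3 - <<'E'
from h import *
np.set_printoptions(precision=1,suppress=True)
cs=lambda a:(np.array(a)+.5)/4-.5+[160,225]
ct=lambda a:(np.array(a)+.5)/4-.5+[190,220]
for nm,a,b in[("roll",(79,229),(97,130)),("knob",(653,119),(565,134)),("washer",(441,188),(393,147)),("red",(156,80),(182,15))]:
    print(nm,*tri(cs(a),ct(b)))
print("roll z46",onz("side",cs((79,229)),46),onz("top",ct((97,130)),46))
print("washer z10",onz("side",cs((441,188)),10),onz("top",ct((393,147)),10))
print("knob94",onz("side",cs((653,119)),94),onz("top",ct((565,134)),94))
M=[(45,65),(45,-205),(-45,65),(-45,-205)]
S=[(340,127),(775,127),(331,253),(778,254)];T=[(327,80),(674,148),(294,184),(653,254)]
def fit(views):
  def f(q):
    c,s=np.cos(q[2]),np.sin(q[2]);r=[]
    for m,a,b in zip(M,S,T):
        X=[q[0]+c*m[0]-s*m[1],q[1]+s*m[0]+c*m[1],8]
        if "s" in views:r+=list(proj("side",X)-cs(a))
        if "t" in views:r+=list(proj("top",X)-ct(b))
    return np.array(r)
  r=least_squares(f,[450,0,0]);print(views,r.x[:2],"yaw",np.degrees(r.x[2]),r.fun)
for v in("s","t","st"):fit(v)
# depth check of roll top & orientation
from scipy.spatial.transform import Rotation as R
o=get_obs();print(R.from_rotvec(o["orientation"]).as_matrix(),o["ee_pos"])
def dep(n,p):
    d=np.load(f"pics/{n}0.npy");K=P[n][0];u,v=map(int,np.round(p));z=d[v,u];c=np.linalg.inv(K)@[u,v,1]*z;E=np.linalg.inv(P[n][1]);return E[:3,:3]@c+E[:3,3]
print("depth rim",dep("side",cs((48,229))),dep("side",cs((110,229))),"knob",dep("side",cs((653,115))))
E
```

```text
roll [526.3 188.3  32. ] [-0.4 -0.1  0.4  0.2]
knob [ 556.9 -152.5   90. ] [-0.3 -0.2  0.4  0.4]
washer [562.2 -22.6   3. ] [-0.4 -0.2  0.4  0.4]
red [633.  152.9  22.2] [-0.3 -0.1  0.3  0.2]
roll z46 [518.7 183.6] [521.3 185.6]
washer z10 [557.8 -24.3] [560.3 -22.2]
knob94 [ 554.  -153.3] [ 556.1 -151.7]
s [558.3 -23.7] yaw -1.9635699920964025 [-0.3 -0.7  0.4 -0.7 -0.8  0.6  0.6  0.5]
t [561.  -22.1] yaw -2.0139147956193453 [-0.9 -0.8  1.  -0.6 -0.4  0.4  0.3  0.9]
st [559.4 -23.1] yaw -1.98474099000292 [-0.5 -1.1 -0.7 -0.3  0.2 -1.   1.2 -0.1 -1.   0.2 -0.2  0.9  0.3  0.1
  0.6  1.4]
[[-1.   0.3 -0. ]
 [ 0.3  1.  -0. ]
 [ 0.  -0.  -1. ]] [165.3 602.3 222. ]
depth rim [521.4 202.2  41.2] [518.6 166.1  44.5] knob [ 548.3 -153.5  110.4]
```

Stand at (559,-23), yaw -2°; roll at (520,184.5); knob at stand y ≈ -130. After turning the tool by 76.6°, tool x = stand +y, tool y = stand +x and z = down. I'll push the knob with shut fingers.

```bash
python3 -m creep '{"delta_pos":[[0,0,0],[0,0,0],[0,0,0],[0,0,0],[0,0,0],[0,0,0],[0,0,0],[0,0,0],[0,0,0],[0,0,0],[0,0,0],[-0.03,0.0173,0],[-0.03,0.0173,0],[-0.03,0.0173,0],[-0.03,0.0173,0],[-0.03,0.0173,0],[-0.03,0.0173,0],[-0.03,0.0173,0],[-0.03,0.0173,0]],"twist":[[0,0,6.96],[0,0,6.96],[0,0,6.96],[0,0,6.96],[0,0,6.96],[0,0,6.96],[0,0,6.96],[0,0,6.96],[0,0,6.96],[0,0,6.96],[0,0,6.96],[0,0,0],[0,0,0],[0,0,0],[0,0,0],[0,0,0],[0,0,0],[0,0,0],[0,0,0]]}' 0
cat > s.py <<'E'
from h import *
from scipy.spatial.transform import Rotation as R
np.set_printoptions(precision=2,suppress=True)
o=get_obs();a=np.radians(-1.98);d=o["ee_pos"]-[559.4,-23.1,0]
Rt=R.from_rotvec(o["orientation"]).as_matrix()
c,s=np.cos(a),np.sin(a)
print("t",round(o["t"],2),"stand x,y,z",c*d[0]+s*d[1],-s*d[0]+c*d[1],d[2],"F",o["ft_force"],"w",o["width"],"g",o["grasp_force"])
print("tool y dir deg",np.degrees(np.arctan2(Rt[1,1],Rt[0,1])),"z",Rt[:,2],"q6",o["qpos"][5])
E
python3 s.py
```

```text
t: 1.68
ee_pos: [296.0, 356.6, 222.5]
orientation: [2.258, 2.185, -0.001]
ft_force: [0.2, -0.2, -0.1]
width: 0.4
grasp_force: 0.0
t 1.68 stand x,y,z -276.3975967110042 370.3267381559777 222.49183592306946 F [ 0.23 -0.21 -0.12] w 0.402903529555822 g 0.0
tool y dir deg -1.8817852309292362 z [-0. -0. -1.] q6 0.8852345532688866
```

```bash
python3 -m creep '{"delta_pos":[[-0.0292,0.0172,0],[-0.0292,0.0172,0],[-0.0292,0.0172,0],[-0.0292,0.0172,0],[-0.0292,0.0172,0],[-0.0292,0.0172,0],[-0.0292,0.0172,0],[-0.0292,0.0172,0],[-0.0292,0.0172,0],[-0.0292,0.0172,0],[-0.0292,0.0172,0],[-0.0292,0.0172,0],[-0.0292,0.0172,0],[-0.0292,0.0172,0],[-0.0292,0.0172,0],[-0.0292,0.0172,0],[0,0,0.03],[0,0,0.03],[0,0,0.03],[0,0,0]],"twist":[[0,0,0],[0,0,0],[0,0,0],[0,0,0],[0,0,0],[0,0,0],[0,0,0],[0,0,0],[0,0,0],[0,0,0],[0,0,0],[0,0,0],[0,0,0],[0,0,0],[0,0,0],[0,0,0],[0,0,0],[0,0,0],[0,0,0],[0,0,0]]}' >/dev/null; python3 s.py
python3 - <<'E'
from h import *
A=[]
for n,(y,x) in(("side",(190,180)),("top",(190,190))):
    im,_=get_image(n);A.append(cv2.resize(im[y:y+100,x:x+200,::-1],(600,300),interpolation=cv2.INTER_CUBIC))
cv2.imwrite("pics/c3.png",np.vstack(A))
E
```

```text
t 3.35 stand x,y,z -4.93172078731093 -94.38358581213026 127.27924043389288 F [ 0.06  0.17 -0.32] w 0.36436024052663774 g 0.0
tool y dir deg -1.9373011683708765 z [-0.01  0.   -1.  ] q6 -0.1968654092349855
```

View pics/c3.png

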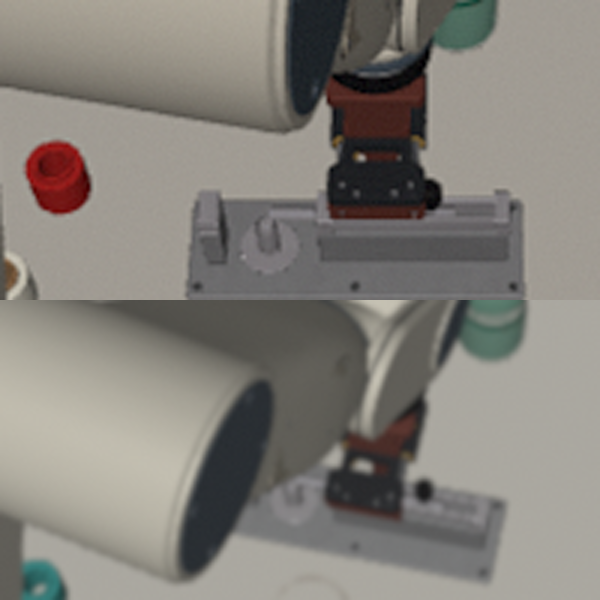

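The gripper sits just on the keeper side of the knob (knob at crop (430,195) side, (424,490) top). Going down beside the knob.

```bash
python3 -m creep '{"delta_pos":[[0,0.0025,0.014],[0,0.0025,0.014],[0,0,0.014],[0,0,0],[-0.008,0,0],[-0.008,0,0],[0,0,0]],"twist":[[0,0,0],[0,0,0],[0,0,0],[0,0,0],[0,0,0],[0,0,0],[0,0,0]]}' >/dev/null; python3 s.py;  python3 -m creep '{"delta_pos":[[-0.005,0,0],[-0.005,0,0],[-0.005,0,0],[-0.005,0,0],[0,0,0]],"twist":[[0,0,0],[0,0,0],[0,0,0],[0,0,0],[0,0,0]]}' >/dev/null; python3 s.py
```

```text
t 4.03 stand x,y,z 4.846076894344674 -112.22797217719449 91.82044962798325 F [-0.25 -1.16  0.06] w 0.21291184407869695 g 0.0
tool y dir deg -1.9493673350543332 z [ 0. -0. -1.] q6 -0.2235896114272351
t 4.45 stand x,y,z 4.37639323329709 -131.91063335207787 90.91339361241435 F [ 0.4  -0.6  -0.39] w 0.3680106399200085 g 0.0
tool y dir deg -1.9376821047917614 z [ 0. -0. -1.] q6 -0.25673092663059904
```

```bash
python3 -m creep '{"delta_pos":[[-0.004,-0.002,0.002],[-0.004,-0.002,0.002],[-0.003,0,0],[0,0,0],[0,0,0]],"twist":[[0,0,0],[0,0,0],[0,0,0],[0,0,0],[0,0,0]]}' >/dev/null; python3 s.py
python3 - <<'E'
from h import *
A=[]
for n,(y,x) in(("side",(190,180)),("top",(190,190))):
    im,_=get_image(n);A.append(cv2.resize(im[y:y+100,x:x+200,::-1],(600,300),interpolation=cv2.INTER_CUBIC))
cv2.imwrite("pics/c4.png",np.vstack(A))
for b in(32,16,4,0):
    X=[559.4+0.0345*(b-162),-23.1+.9994*(b-162),94];print(b,(proj("side",X)-[180,190])*3,(proj("top",X)-[190,190])*3+[0,300])
E
```

```text
t 4.87 stand x,y,z -0.49430143731487863 -141.16031503137546 86.15925036754201 F [ 0.44  5.76 -0.32] w 0.31255693636188187 g 2.920179463799286
tool y dir deg -1.9293108479935461 z [-0.  0. -1.] q6 -0.2765423555039756
32 [428.26247865 192.04578983] [423.82648065 490.74321912]
16 [449.14498164 192.05589313] [440.64568969 494.0137974 ]
4 [464.81217112 192.06347317] [453.27982315 496.47056706]
0 [470.03557987 192.06600034] [457.49496514 497.29022225]
```

View pics/c4.png

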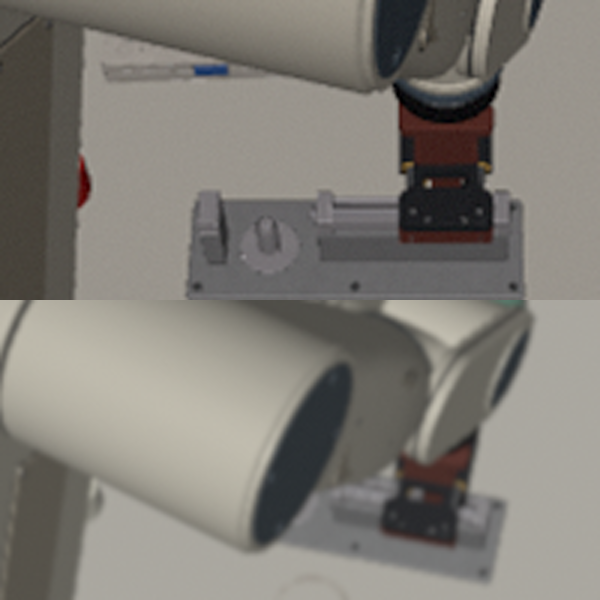

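Side view: the nose is retracted into the channel end, about (316,215), and the 5.8 N means it is at its stop. Bolt drawn back. Now to the roll.

```bash
python3 -m creep '{"delta_pos":[[0.006,0,0],[0.006,0,0],[0,0,-0.03],[0,0,-0.03],[0,0,-0.02],[0.028,-0.00385,0],[0.028,-0.00385,0],[0.028,-0.00385,0],[0.028,-0.00385,0],[0.028,-0.00385,0],[0.028,-0.00385,0],[0.028,-0.00385,0],[0.028,-0.00385,0],[0.028,-0.00385,0],[0.028,-0.00385,0],[0.028,-0.00385,0],[0.028,-0.00385,0],[0,0,0],[0,0,0],[0,0,0]],"twist":[[0,0,0],[0,0,0],[0,0,0],[0,0,0],[0,0,0],[0,0,0],[0,0,0],[0,0,0],[0,0,0],[0,0,0],[0,0,0],[0,0,0],[0,0,0],[0,0,0],[0,0,0],[0,0,0],[0,0,0],[0,0,0],[0,0,0],[0,0,0]]}' 0 >/dev/null; python3 -m creep '{"delta_pos":[[0,0,0.02],[0,0,0.02],[0,0,0.02],[0,0,0],[0,0,0]],"twist":[[0,0,0],[0,0,0],[0,0,0],[0,0,0],[0,0,0]]}' 0.7 >/dev/null; python3 s.py;python3 - <<'E'
from h import *
A=[]
for n,(y,x) in(("side",(220,110)),("top",(190,150))):
    im,_=get_image(n);A.append(cv2.resize(im[y:y+120,x:x+160,::-1],(400,300),interpolation=cv2.INTER_CUBIC))
cv2.imwrite("pics/c5.png",np.hstack(A))
E
```

```text
t 7.05 stand x,y,z -47.04861071291205 204.75917609742876 106.04039624130895 F [0.65 0.96 0.78] w 30.29650990833433 g 0.0
tool y dir deg -1.9868260355690819 z [-0. -0. -1.] q6 0.35233853979776003
```

View pics/c5.png

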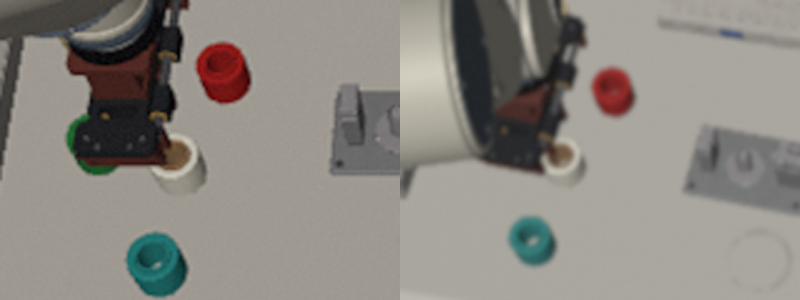

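The roll (crop (182,160) side, (560,158) top) is clear below the gripper. The fingers are still opening.

```bash
python3 -m creep '{"delta_pos":[[0.001,0,0],[0,0,0],[0,0,0],[0,0,0],[0,0,0],[0,0,0],[0,0,0],[0,0,0]],"twist":[[0,0,0],[0,0,0],[0,0,0],[0,0,0],[0,0,0],[0,0,0],[0,0,0],[0,0,0]]}' 0.7 >/dev/null; python3 s.py; python3 -m creep '{"delta_pos":[[0,0,0.02],[0,0,0.02],[0,0,0.012],[0,0,0.012],[0,0,0.01],[0,0,0.01],[0,0,0.01],[0,0,0]],"twist":[[0,0,0],[0,0,0],[0,0,0],[0,0,0],[0,0,0],[0,0,0],[0,0,0],[0,0,0]]}' 0.7 >/dev/null; python3 s.py
```

```text
t 7.82 stand x,y,z -46.52841896617339 207.14182658930898 106.65941997845269 F [ 0.39  0.73 -0.44] w 61.51150959586184 g 0.0
tool y dir deg -1.8968707523280077 z [-0. -0. -1.] q6 0.35426021507984423
t 8.48 stand x,y,z -47.45458026285653 206.74197687917672 10.905974288634376 F [-0.89 -0.08 -0.29] w 61.43296730309649 g 0.0
tool y dir deg -1.9034144314405606 z [-0. -0. -1.] q6 0.3542696343157833
```

No contact on the way down. Grip now, and lift a little.

```bash
python3 -m creep '{"delta_pos":[[0,0,0],[0,0,0],[0,0,0],[0,0,0],[0,0,0],[0,0,0],[0,0,0],[0,0,0],[0,0,0],[0,0,0]],"twist":[[0,0,0],[0,0,0],[0,0,0],[0,0,0],[0,0,0],[0,0,0],[0,0,0],[0,0,0],[0,0,0],[0,0,0]]}' 0.4 >/dev/null; python3 s.py; python3 -m creep '{"delta_pos":[[0,0,-0.01],[0,0,-0.02],[0,0,-0.03],[0,0,-0.03],[0,0,-0.03],[0,0,0],[0,0,0]],"twist":[[0,0,0],[0,0,0],[0,0,0],[0,0,0],[0,0,0],[0,0,0],[0,0,0]]}' 0.4 >/dev/null; python3 s.py;python3 - <<'E'
from h import *
A=[]
for n,(y,x) in(("side",(190,110)),("top",(190,150))):
    im,_=get_image(n);A.append(cv2.resize(im[y:y+120,x:x+160,::-1],(400,300),interpolation=cv2.INTER_CUBIC))
cv2.imwrite("pics/c6.png",np.hstack(A))
E
```

```text
t 9.32 stand x,y,z -46.25850920331781 207.22474522783503 13.014427741528744 F [-0.42 -0.68  5.61] w 47.88817029022777 g 29.998790742829442
tool y dir deg -1.9032944424014302 z [ 0.  0. -1.] q6 0.3542813723640143
t 9.9 stand x,y,z -45.50915071866118 207.49258433810954 134.6199054950993 F [-0.11 -0.64 -0.92] w 48.31050261314164 g 29.993884842842817
tool y dir deg -1.9033079325321325 z [ 0.  0. -1.] q6 0.3542973972142722
```

View pics/c6.png

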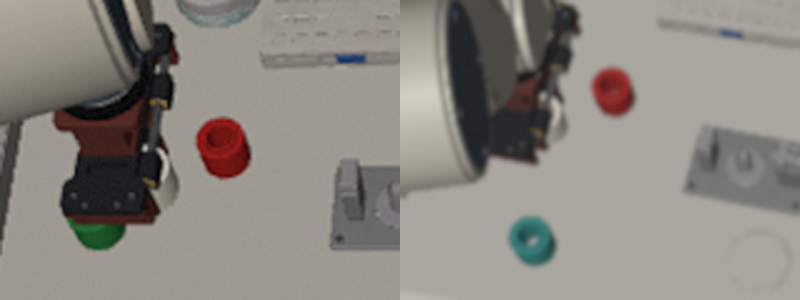

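The roll is held (width 48, 30 N) and lifted. Carry it to the spindle.

```bash
python3 -m creep '{"delta_pos":[[-0.01,0.0023,0],[-0.02,0.0046,0],[-0.02,0.0046,0],[-0.02,0.0046,0],[-0.02,0.0046,0],[-0.02,0.0046,0],[-0.02,0.0046,0],[-0.02,0.0046,0],[-0.02,0.0046,0],[-0.02,0.0046,0],[-0.01,0.0023,0],[-0.006,0,0],[0,0,0.02],[0,0,0.02],[0,0,0.02],[0,0,0],[0,0,0]],"twist":[[0,0,0],[0,0,0],[0,0,0],[0,0,0],[0,0,0],[0,0,0],[0,0,0],[0,0,0],[0,0,0],[0,0,0],[0,0,0],[0,0,0],[0,0,0],[0,0,0],[0,0,0],[0,0,0],[0,0,0]]}' 0.4 >/dev/null; python3 s.py;python3 - <<'E'
from h import *
A=[]
for n,(y,x) in(("side",(210,190)),("top",(200,220))):
    im,_=get_image(n);A.append(cv2.resize(im[y:y+90,x:x+120,::-1],(400,300),interpolation=cv2.INTER_CUBIC))
cv2.imwrite("pics/c7.png",np.hstack(A))
E
```

```text
t 11.42 stand x,y,z -1.6237082364339963 1.5724561951653886 71.5277294750448 F [-0.49  0.49 -1.18] w 48.1180392438828 g 29.993836297653615
tool y dir deg -1.8799952347296953 z [-0.  0. -1.] q6 -0.027142127614657195
```

View pics/c7.png

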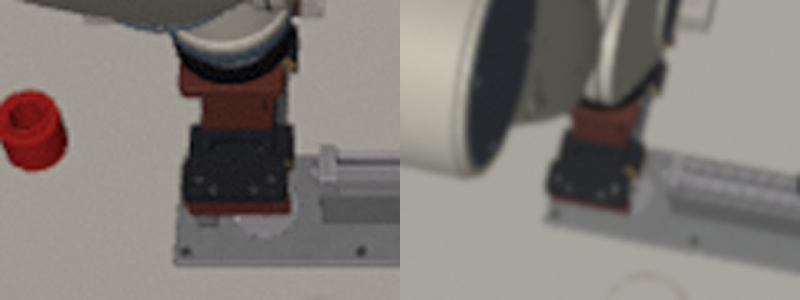

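The roll is hidden behind the gripper, over the washer (265,220). Lower it while watching the force.

```bash
python3 -m creep '{"delta_pos":[[0,0.001,0.006],[0,0,0.006],[0,0,0.005],[0,0,0.005],[0,0,0],[0,0,0]],"twist":[[0,0,0],[0,0,0],[0,0,0],[0,0,0],[0,0,0],[0,0,0]]}' 0.4 >/dev/null; python3 s.py; python3 -m creep '{"delta_pos":[[0,0,0.006],[0,0,0.006],[0,0,0],[0,0,0]],"twist":[[0,0,0],[0,0,0],[0,0,0],[0,0,0]]}' 0.4 >/dev/null; python3 s.py
```

```text
t 12.02 stand x,y,z 0.43955644357105217 1.1554851370622794 50.26037486388893 F [ 0.08  0.6  -0.27] w 48.06772281036553 g 29.99396565835923
tool y dir deg -1.9069411327719508 z [-0.  0. -1.] q6 -0.027127338865132335
t 12.35 stand x,y,z 0.3596428941452907 1.1852479857271243 38.145426036401865 F [ 0.69  0.   -1.07] w 48.232365046965 g 29.99383432790637
tool y dir deg -1.904199424182595 z [-0.  0. -1.] q6 -0.02712542667830869
```

No contact so far (underside ≈ 27 mm); continue down.

```bash
python3 -m creep '{"delta_pos":[[0,0,0.005],[0,0,0.005],[0,0,0.003],[0,0,0],[0,0,0]],"twist":[[0,0,0],[0,0,0],[0,0,0],[0,0,0],[0,0,0]]}' 0.4 >/dev/null; python3 s.py; python3 -m creep '{"delta_pos":[[0,0,0.001],[0,0,0.001],[0,0,0],[0,0,0]],"twist":[[0,0,0],[0,0,0],[0,0,0],[0,0,0]]}' 0.4 >/dev/null; python3 s.py
```

```text
t 12.77 stand x,y,z 0.5488348783772116 1.176054022446042 25.346472877105025 F [-0.59 -0.43 -1.41] w 48.05912154348052 g 29.993982603773475
tool y dir deg -1.9054218105827494 z [-0.  0. -1.] q6 -0.027130469694927696
t 13.1 stand x,y,z 0.8034085836609651 1.175582729825991 23.73333365559943 F [ 0.24 -0.26 -1.29] w 47.95969792935597 g 29.99405236914754
tool y dir deg -1.903442695780185 z [ 0. -0. -1.] q6 -0.027158690383910094
```

```bash
python3 -m creep '{"delta_pos":[[0,0,0.001],[0,0,0],[0,0,0]],"twist":[[0,0,0],[0,0,0],[0,0,0]]}' 0.4 >/dev/null; python3 s.py; python3 -m creep '{"delta_pos":[[0,0,0],[0,0,0],[0,0,0],[0,0,0],[0,0,0],[0,0,0],[0,0,0],[0,0,0]],"twist":[[0,0,0],[0,0,0],[0,0,0],[0,0,0],[0,0,0],[0,0,0],[0,0,0],[0,0,0]]}' 0.68 >/dev/null; python3 s.py
```

```text
t 13.35 stand x,y,z 0.996043311348177 1.1811263482202838 23.0224332715797 F [-1.09  0.15  3.62] w 47.92277766112199 g 29.997130539268255
tool y dir deg -1.9013100435300252 z [ 0. -0. -1.] q6 -0.027156996459244572
t 14.02 stand x,y,z 0.7595477983633921 1.1519822073264123 22.647033095433848 F [-0.32  0.4   0.14] w 59.798253608512134 g 0.0
tool y dir deg -1.9067729967414184 z [-0. -0. -1.] q6 -0.027135907567794663
```

It seated (3.6 N contact) and is released. Lift off, shut, and move behind the knob.

```bash
python3 -m creep '{"delta_pos":[[0,0,-0.01],[0,0,-0.02],[0,0,-0.03],[0,0,-0.03],[0,0,-0.03],[0,0,-0.02]],"twist":[[0,0,0],[0,0,0],[0,0,0],[0,0,0],[0,0,0],[0,0,0]]}' 0.68 >/dev/null; python3 -m creep '{"delta_pos":[[-0.02,0,0],[-0.025,0,0],[-0.025,0,0],[-0.025,0,0],[-0.025,0,0],[-0.025,0,0],[-0.025,0,0],[-0.02,0,0],[-0.01,0,0],[0,0,0],[0,0,0],[0,0,0]],"twist":[[0,0,0],[0,0,0],[0,0,0],[0,0,0],[0,0,0],[0,0,0],[0,0,0],[0,0,0],[0,0,0],[0,0,0],[0,0,0],[0,0,0]]}' 0 >/dev/null; python3 s.py;python3 - <<'E'
from h import *
A=[]
for n,(y,x) in(("side",(210,230)),("top",(210,250))):
    im,_=get_image(n);A.append(cv2.resize(im[y:y+90,x:x+120,::-1],(400,300),interpolation=cv2.INTER_CUBIC))
cv2.imwrite("pics/c8.png",np.hstack(A))
E
```

```text
t 15.52 stand x,y,z 0.8861912638514449 -197.81477209874888 162.78959614267566 F [ 0.48 -0.25 -0.48] w -0.028888321576961213 g 0.0
tool y dir deg -1.879818210705308 z [-0.  0. -1.] q6 -0.36714905580664337
```

View pics/c8.png

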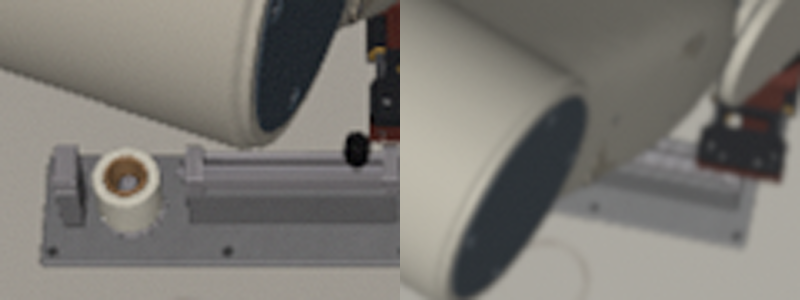

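The roll stands upright on the spindle with its tip visible in the bore (side crop (127,183)). The knob at (356,149) matches the fully drawn-back bolt. Go down and push the bolt home.

```bash
python3 -m creep '{"delta_pos":[[0,0,0.02],[0,0,0.03],[0,0,0.02],[0,-0.0005,0.007],[0,0,0],[0,0,0],[0.007,0,0],[0.006,0,0],[0.005,0,0],[0.005,0,0]],"twist":[[0,0,0],[0,0,0],[0,0,0],[0,0,0],[0,0,0],[0,0,0],[0,0,0],[0,0,0],[0,0,0],[0,0,0]]}' 0 >/dev/null; python3 s.py; python3 -m creep '{"delta_pos":[[0.005,0,0],[0.005,0,0],[0.005,0,0],[0.005,0,0],[0.005,0,0],[0.005,0,0],[0.005,0,0],[0,0,0]],"twist":[[0,0,0],[0,0,0],[0,0,0],[0,0,0],[0,0,0],[0,0,0],[0,0,0],[0,0,0]]}' 0 >/dev/null; python3 s.py
```

```text
t 16.45 stand x,y,z 1.2239892180993213 -175.52931270165084 86.77617210508032 F [ 0.01 -2.29  1.49] w 0.45351579188502367 g 1.1073597725713924
tool y dir deg -1.8721997509270485 z [ 0. -0. -1.] q6 -0.3308097962852403
t 17.12 stand x,y,z 0.21671435210365253 -139.74645167525185 85.4991940385625 F [ 0.01 -0.39 -0.55] w 0.6190049662709702 g 0.0
tool y dir deg -1.8737764240688344 z [-0.  0. -1.] q6 -0.2738035601043965
```

```bash
python3 -m creep '{"delta_pos":[[0.005,0,0],[0.005,0,0],[0.005,0,0],[0.005,0,0],[0,0,0]],"twist":[[0,0,0],[0,0,0],[0,0,0],[0,0,0],[0,0,0]]}' 0 >/dev/null; python3 s.py; python3 -m creep '{"delta_pos":[[0.005,0,0],[0.005,0,0],[0.004,0,0],[0.003,0,0],[0,0,0]],"twist":[[0,0,0],[0,0,0],[0,0,0],[0,0,0],[0,0,0]]}' 0 >/dev/null; python3 s.py;  python3 -m creep '{"delta_pos":[[0.002,0,0],[0.002,0,0],[0,0,0]],"twist":[[0,0,0],[0,0,0],[0,0,0]]}' 0 >/dev/null; python3 s.py
```

```text
t 17.53 stand x,y,z 0.20084342050590775 -119.74991412048632 85.52115957669493 F [ 1.01 -0.04  0.05] w 0.25635301996662363 g 5.3670317310405835e-05
tool y dir deg -1.8716367922916435 z [-0.  0. -1.] q6 -0.24017511229885788
t 17.95 stand x,y,z 0.2740690453758572 -103.07431953628722 85.60347968288454 F [-0.23 -0.33  0.01] w 1.0017490087370613 g 0.012183095045656955
tool y dir deg -1.8787102142364651 z [-0.  0. -1.] q6 -0.2114923017665002
t 18.2 stand x,y,z 0.39527373714851244 -99.581054393338 85.69748022041294 F [-0.53 -1.44 -0.2 ] w 0.37883541464018816 g 0.3730059706015254
tool y dir deg -1.9029214292516627 z [-0.  0. -1.] q6 -0.2047712428802762
```

```bash
python3 -m creep '{"delta_pos":[[0.001,0,0],[0.001,0,0],[0,0,0]],"twist":[[0,0,0],[0,0,0],[0,0,0]]}' 0 >/dev/null; python3 s.py; python3 -m creep '{"delta_pos":[[0.001,0,0],[0,0,0],[0,0,0]],"twist":[[0,0,0],[0,0,0],[0,0,0]]}' 0 >/dev/null; python3 s.py
```

```text
t 18.45 stand x,y,z 0.35819861450479573 -97.7802878151076 85.65748337799535 F [-0.5  -0.74 -0.11] w 0.28697597017266857 g 0.7628860796836195
tool y dir deg -1.9081060390153464 z [-0.  0. -1.] q6 -0.20147277867215868
t 18.7 stand x,y,z 0.3672719153054489 -96.82534155537313 85.65577247869014 F [-1.13 -1.77 -0.63] w 0.6445442482632127 g 1.0254819401495752
tool y dir deg -1.9036094343211771 z [-0.  0. -1.] q6 -0.19986090118666117
```

```bash
for i in 1; do python3 -m creep '{"delta_pos":[[0.001,0,0],[0,0,0],[0,0,0]],"twist":[[0,0,0],[0,0,0],[0,0,0]]}' 0 >/dev/null; python3 s.py|head -1; python3 -m creep '{"delta_pos":[[0.001,0,0],[0,0,0],[0,0,0]],"twist":[[0,0,0],[0,0,0],[0,0,0]]}' 0 >/dev/null; python3 s.py|head -1; done
```

```text
t 18.95 stand x,y,z 0.4150250100020805 -96.6318088825753 85.71337324886058 F [-1.77 -7.08 -0.44] w 0.2374132543572074 g 3.335925017909176
t 19.2 stand x,y,z 0.4379165116143011 -96.53083261354992 85.7463673417319 F [ -2.68 -11.42  -1.5 ] w 0.18660835018537955 g 5.640793892507645
```

At the stop (11 N with no further motion). Back off, rise, and check.

```bash
python3 -m creep '{"delta_pos":[[-0.006,0,0],[-0.01,0,0],[0,0,-0.02],[0,0,-0.03],[0,0,-0.03],[-0.03,0,-0.02],[-0.03,0,0],[-0.03,0,0],[-0.03,0,0],[0,0,0],[0,0,0]],"twist":[[0,0,0],[0,0,0],[0,0,0],[0,0,0],[0,0,0],[0,0,0],[0,0,0],[0,0,0],[0,0,0],[0,0,0],[0,0,0]]}' 0 >/dev/null; python3 s.py;python3 - <<'E'
from h import *
im,_=get_image("side");cv2.imwrite("pics/c9.png",cv2.resize(im[210:300,220:340,::-1],(640,480),interpolation=cv2.INTER_CUBIC))
a=np.radians(-1.98)
for b in (84,80,76):
    X=[559.4+0.0345*(b-162),-23.1+.9994*(b-162),94];print(b,(proj("side",X)-[220,210])*16/3)
E
```

```text
t 20.12 stand x,y,z 0.4470121297967937 -232.21682281357684 185.6626594829701 F [-0.63  0.44 -0.62] w 0.7109025867273275 g 0.0
tool y dir deg -2.0679529180308895 z [ 0.  0. -1.] q6 -0.4173309670740397
84 [427.46701315 234.68974425]
80 [436.73510069 234.6942283 ]
76 [446.0040856  234.69871279]
```

View pics/c9.png

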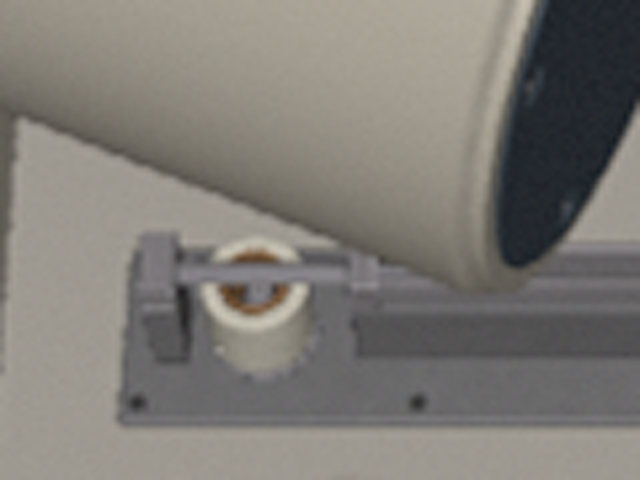

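The bolt rod runs over the seated roll (258,290) and into the keeper (165,270). The arm is clear, so I'll hand in.

```bash
python3 -c "
from workcell import *
print(close_job())"
```

```text
the job is handed in; nothing more can be done
None
```

The job is handed in: the bolt was drawn back, the roll seated on the spindle and the bolt pushed to its home stop (the last picture shows it in the keeper), the arm is clear, and the bystanders were not touched; no verdict was returned.

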